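Put the optics of the rail photometer back in beam order

ROBOT

A 6-joint arm with a two-finger parallel gripper is mounted at the origin on a cart in front of the work surface, level with it; the furniture and walls round the work are solid. World frame = base frame: x ahead of the robot, y to its left, z up, the work surface at z = 0. Lengths are in mm, angles in rad, forces in N, time in s.
With the tool pointing down it reaches from about 275 to 750 mm from the base axis. Payload 10.2 kg.
Tool frame: the origin (TCP) lies at the very end of the fingers, on their centre line; the grasp point (between the pads) lies 19 mm behind it; z points along the fingers, y is the line along which they close (so a half turn about z gives the same grasp; the last joint's range is limited). The gripper opens to 85 mm and grips with 20 to 120 N. Pads are 22 mm wide; open, the fingers measure 114 mm over their backs; the gripper's body (76 mm by 85 mm) begins 54 mm behind the grasp point. The pads swing forward as they close: fully open they stand 13 mm farther back than shut.
Start: joints at [1.034, 0.313, 1.498, -0, 1.331, -0.223], TCP at [162.067, 499.365, 231.294] pointing down, gripper open.
Joint ranges: [-2.94, 2.94], [-0.97, 2.17], [0.19, 2.56], [-1.23, 4.37], [0.02, 3.11], [-2.88, 2.88]. Speed limits (rad/s): [2.39, 2.39, 3.01, 3.14, 3.14, 3.14].

INTERFACE

Orientations are given as a unit quaternion [w, x, y, z].
In Python, from rig import ctrl gives the robot as it stands.
- The arm moves only by the tool step_arm, never from a script. Its argument "increments" is a list of rows, each a list of 3 entries, a list of its own where there are three numbers: the shift along the tool's x, y, z in cm, then the turn, a rotation vector about the tool's x, y, z in degrees, then the opening in per cent of the stroke, from 0 (shut) to 100 (fully open). A call has 1 to 8 rows; each row is the pose to reach, as a shift and turn from the pose commanded when the call began, along the tool's axes at that moment; what a row does not reach only later rows make up. A row lasts 1/8 s, in which the tool goes at most 62.5 mm and 10.7 degrees, less where a joint would pass 70% of its speed; a pose out of reach is approached as far as the arm can. A call with a gripper value outside its range is refused whole. The fingers move at their own pace and stop on an object; "squeeze" is the grip in N (left out, the last holds). Time passes only in rows, so rows that repeat a pose let the fingers close. It gives the time, the measured TCP pose, the force, the opening and the grip force at its end, in the units of the state.
- ctrl.sense(): the state, without advancing time (a new reading comes with each control period).
- ctrl.capture(name): name is "scene" or "top" or "wrist"; returns a dict with "img" (400x640x3 uint8, red, green, blue), "fx", "fy", "cx", "cy" (pixels), "extrinsics" (4x4, takes a point from camera to world coordinates). Camera axes: x right, y down, z forward; pixel columns grow to the right and rows downward; lengths in mm; the calibration is good to about 2 mm. A picture is of the moment at which its call begins. There is no depth.
- ctrl.finish_job(): hands the job in; it is judged then, once.
The state is a dict: "time_s": time; "joints": joint angles; "dq": joint speeds; "tau": joint torques, N m; "eef_pos": TCP position; "ee_rot": TCP orientation; "force": force on the tool from outside, world axes, zero at the start; "wrist_torque": the same for the moment, N m; "grip_width": opening from 0.0 (shut) to 1.0 (fully open); "grip_force": force on a finger pad.
Only numpy, scipy, OpenCV 4.12 (cv2) and the standard library are available. Lean on these libraries where they do the work, as an engineer would, in place of code of your own. Each camera call takes 0.05 s, during which the arm holds its last target. There are 200 camera calls.

TASK

The four pieces on the optical rail were put back in the wrong order after cleaning. Rearrange them so that, going from the lamp to the screen, the four marked stations hold the condenser barrel, the slit, the collimating lens and the cell holder with its glass cell; use the empty rubber mat to set a piece aside on the way. Keep every piece upright, and leave each fully down on the rail between the lines of its station, square to the rail and released.

Things in the scene. Friction and masses are not known exactly. Their poses are not given: they have to be found in the camera images.
- rail: Fixed optical rail: foot 70 mm wide (x), 360 long (y), 6 thick; on its middle a ridge with sloping sides, 38 mm wide below, 20 at its top, 24 mm above the bench. Origin: centre of underside, on the bench; z up. Stations: y = -96, -32, +32, +96 mm on the middle line, each between pairs of edge lines 56 mm apart. A seated saddle's underside is 8 mm above the bench; it has 1.5 mm play across.
- lamp: Lamp, fixed on either end of the rail: upright round grey housing, 48 mm across, dark fins on top, 114 mm high, a short black snout to both sides along the rail. Origin: on the bench under its centre, on the rail's middle line 156 mm from the rail's origin. The beam runs from it along the rail to the screen.
- screen: Upright square white plate, 84 mm wide, 6 mm thick, top 122 mm above the bench, fixed on the end of the rail away from the lamp. Origin: on the bench under its centre, on the rail's middle line 156 mm from the rail's origin.
- condenser: Long black lens barrel along the beam (y), 46 mm across, 46 long, axis at z 66; grip its 46 mm. Under 0.4 kg, as are all four pieces. On a black saddle 60 mm across (x), 36 along y, 30 high, 6 mm screws at both sides; slot below along y, 40 mm wide at the mouth, 23 at its ceiling 16 mm up: drops over the ridge and self-centres; stands on flat. Origin: centre of saddle's underside, z up.
- slit: Upright square dark metal plate with two bright jaws, 58 mm wide (x), 9 mm thick (y), from z 38 to 94 mm, with a round steel micrometer head 16 mm across on top, up to z 111. Grip from above across the 58 mm width or the 9 mm thickness. Same saddle, origin and axes as the condenser; same either way round.
- lens: Collimating lens: clear lens in a thin upright black ring, 54 mm outer diameter (x, z), 14 mm thick along the beam (y), centre at z 66 mm, top at z 93. Grip from above across the 54 mm diameter. Same saddle, origin and axes as the condenser; same either way round.
- cell_holder: Dark square block, 34 by 34 mm, from z 30 to 78 mm, with a square well in its top from which a clear glass cell, 12.5 mm square, stands out up to z 86. Grip from above across the 34 mm block. Same saddle, origin and axes as the condenser; same either way round.
- mat: Ribbed dark rubber mat, 104 by 96 mm, 3 mm thick, fixed flat on the bench beside the rail on the robot's side; empty, the free spot for setting a piece aside. Origin: centre of its underside, on the bench.

How it is judged (in metres and radians):
At the end, for the whole second after the job is handed in: From the lamp on, the stations hold condenser, slit, lens, cell holder, each within 11 mm of its station along the rail, 5 mm across, underside 5 to 11 mm above the bench, upright within 0.08 rad, along the rail within 0.15 rad, at rest and released (x of condenser in the frame of rail between -0.005 and 0.005 m and z of condenser in the frame of rail between 0.005 and 0.011 m and angle between each of condenser, slit, lens, cell_holder's own z axis and vertical below 0.08 rad and angle between the y axis of each of condenser, slit, lens, cell_holder and the y axis of rail, either way round below 0.15 rad and linear speed of each of condenser, slit, lens, cell_holder below 0.02 m/s and contact force between each of condenser, slit, lens, cell_holder and the fingers below 0.1 N and x of slit in the frame of rail between -0.005 and 0.005 m and z of slit in the frame of rail between 0.005 and 0.011 m and x of lens in the frame of rail between -0.005 and 0.005 m and z of lens in the frame of rail between 0.005 and 0.011 m and x of cell_holder in the frame of rail between -0.005 and 0.005 m and z of cell_holder in the frame of rail between 0.005 and 0.011 m and ((y of lamp in the frame of rail below 0 m and y of condenser in the frame of rail between -0.107 and -0.085 m and y of slit in the frame of rail between -0.043 and -0.021 m and y of lens in the frame of rail between 0.021 and 0.043 m and y of cell_holder in the frame of rail between 0.085 and 0.107 m) or (y of lamp in the frame of rail above 0 m and y of condenser in the frame of rail between 0.085 and 0.107 m and y of slit in the frame of rail between 0.021 and 0.043 m and y of lens in the frame of rail between -0.043 and -0.021 m and y of cell_holder in the frame of rail between -0.107 and -0.085 m))); the robot touches nothing.
It fails at once if the condenser is tipped over (angle between condenser's own z axis and vertical above 0.6 rad).
It fails at once if the slit is tipped over (angle between slit's own z axis and vertical above 0.6 rad).
It fails at once if the lens is tipped over (angle between lens's own z axis and vertical above 0.6 rad).
It fails at once if the cell holder is tipped over (angle between cell_holder's own z axis and vertical above 0.6 rad).
It also fails if it takes over 115 s, if anything falls off the work surface, if the arm or the gripper's body presses on something with over 40 N, if the wrist force passes 120 N, or if a joint passes its speed limit or range.

## Working session

There is one attempt and no reset: what is moved stays moved. The work goes in short steps, Python scripts to look and compute and a tool call to move; the robot and the scene stay as the last step left them, time stands still between calls to the robot, and variables do not carry over. Pictures are saved under pics/ and viewed, at most 14 in all, crops included, and the job is handed in when it is done.

Besides the shell and the picture viewer there is one more tool, called after ">>>" as name(argument=value, ...) on one line, values as JSON. step_arm: Moves the arm, as the interface text tells. Its arguments: {"type":"object","properties":{"increments":{"type":"array"},"squeeze":{"type":"number"}},"required":["increments"]}

```bash
mkdir -p pics; python3 - <<'E'
from rig import ctrl
import cv2,numpy as np
s=ctrl.sense();print(s)
for n in("top","scene"):
    c=ctrl.capture(n);cv2.imwrite(f"pics/{n}0.png",c["img"][:,:,::-1]);print(n,c["fx"],c["fy"],c["cx"],c["cy"],np.round(c["extrinsics"],4).tolist())
    np.savez(f"{n}0.npz",**c)
E
```

```text
{'time_s': 0.0, 'joints': array([ 1.03357742e+00,  3.13491637e-01,  1.49844956e+00,  3.92625201e-06,
        1.33099570e+00, -2.23393311e-01]), 'dq': array([-2.88213782e-04,  1.08746696e-03, -4.18081653e-04,  2.78496830e-05,
       -1.55386906e-03, -1.93482429e-04]), 'tau': array([ 5.31614569e-04, -4.12263644e+01, -2.59744620e+01, -1.40927214e-04,
        4.10814624e-03,  1.21301574e-05]), 'eef_pos': array([161.93855865, 499.12803486, 230.70907356]), 'ee_rot': array([-2.51265794e-04,  1.56270110e-01,  9.87714129e-01, -6.23393138e-04]), 'force': array([-1.012006  ,  0.78741297,  0.35063537]), 'wrist_torque': array([ 0.00634178,  0.02565282, -0.00619955]), 'grip_force': 0.0, 'grip_width': 0.9983423018081992}
top 391.63299120602755 391.63299120602755 316.46844098430216 197.02505923738775 [[-0.0013, -0.9862, 0.1656, 333.327], [-1.0, 0.0016, 0.0023, 310.906], [-0.0025, -0.1656, -0.9862, 878.6894], [0.0, 0.0, 0.0, 1.0]]
scene 417.9969603337165 417.9969603337165 314.34985813213484 202.18541966276868 [[0.2549, 0.4849, -0.8366, 1208.8971], [0.9668, -0.1447, 0.2107, 137.9597], [-0.0189, -0.8625, -0.5057, 472.7561], [0.0, 0.0, 0.0, 1.0]]
```

View pics/top0.png

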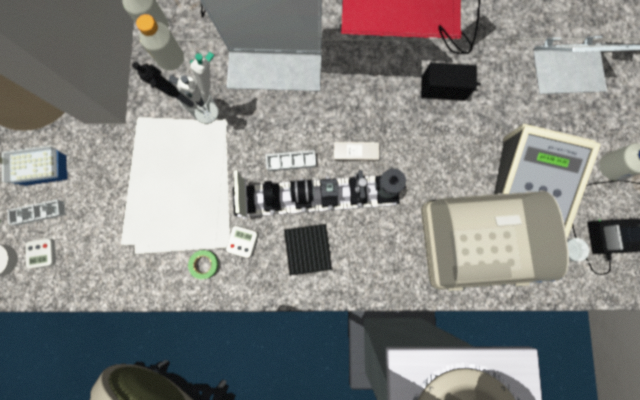

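View pics/scene0.png

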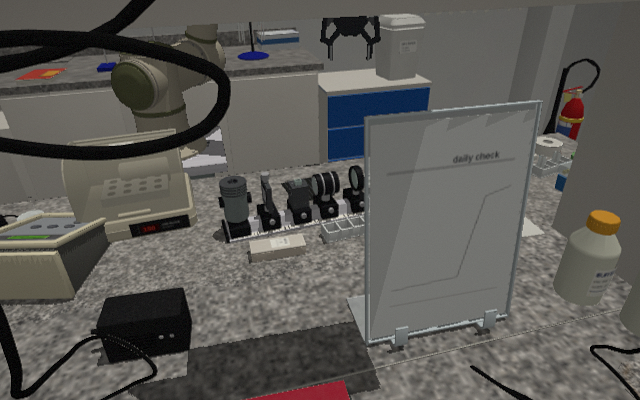

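The top view shows the rail between the screen, about (240,193), and the lamp, about (390,182). The mat is at (308,250). From the lamp, the pieces look like slit, cell holder, condenser, lens. I'll enlarge this to measure.

```bash
cat > h.py <<'E'
import numpy as np,cv2
def load(f): return dict(np.load(f))
def p2w(c,u,v,z):
    E=c["extrinsics"];d=E[:3,:3]@[(u-c["cx"])/c["fx"],(v-c["cy"])/c["fy"],1]
    return E[:3,3]+d*(z-E[2,3])/d[2]
def w2p(c,P):
    E=c["extrinsics"];q=(np.asarray(P,float)-E[:3,3])@E[:3,:3]
    return q[...,0]/q[...,2]*c["fx"]+c["cx"],q[...,1]/q[...,2]*c["fy"]+c["cy"]
E
python3 - <<'E'
from h import *
c=load("top0.npz")
im=c["img"][155:285,220:420,::-1]
cv2.imwrite("pics/topc.png",cv2.resize(im,None,fx=4,fy=4,interpolation=cv2.INTER_CUBIC))
for u,v,z in((391,182,114),(238,193,122),(308,250,3)):print(p2w(c,u,v,z))
E
```

```text
[491.79946369 164.17787433 114.        ]
[468.6314418  466.71521683 122.        ]
[361.27630731 331.84443392   3.        ]
```

View pics/topc.png

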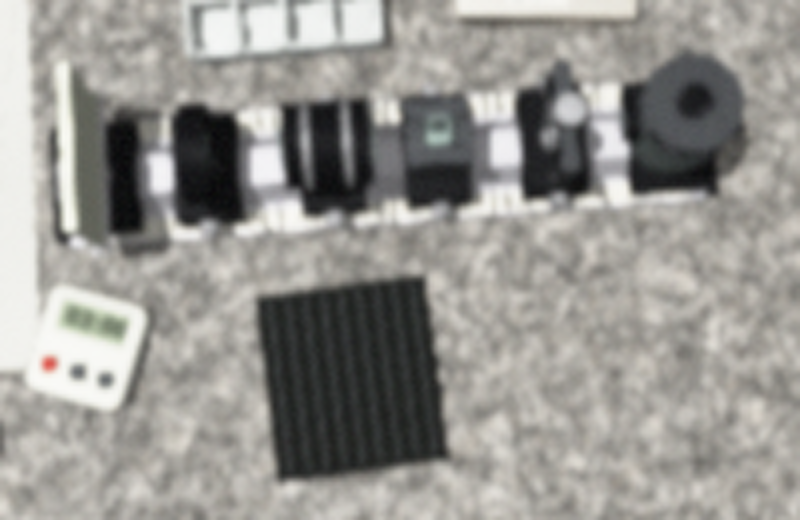

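```bash
cat >> h.py <<'E'
from scipy.spatial.transform import Rotation as R
def go(pos,ya,s=None):
    """needed increments to bring TCP to pos with tool y at world angle ya deg, pointing down"""
    from rig import ctrl
    s=s or ctrl.sense(); q=s["ee_rot"];Rc=R.from_quat(q[[1,2,3,0]]) 
    a=np.radians(ya);y=np.array([np.cos(a),np.sin(a),0]);z=np.array([0,0,-1.]);Rt=R.from_matrix(np.c_[np.cross(y,z),y,z])
    print("t",s["time_s"],"pos",s["eef_pos"].round(1),"grip",round(s["grip_width"],3),"F",s["force"].round(1))
    print("shift cm",(Rc.inv().apply(np.array(pos)-s["eef_pos"])/10).round(2),"rot",np.degrees((Rc.inv()*Rt).as_rotvec()).round(2))
E
python3 -c "
from h import *
go((480,315,290),4.4)"
```

```text
t 0.1 pos [161.9 499.2 230.8] grip 0.997 F [-0.6  0.3  0.2]
shift cm [-35.94  -7.71  -5.92] rot [-6.000e-02  2.000e-02  6.762e+01]
```

>>> step_arm(increments=[[[-3.6, -0.8, -5.9], [0, 0, 8], 100], [[-9, -2, -5.9], [0, 0, 18], 100], [[-14, -3, -5.9], [0, 0, 28], 100], [[-19, -4.1, -5.9], [0, 0, 38], 100], [[-25, -5.4, -5.9], [0, 0, 48], 100], [[-31, -6.6, -5.9], [0, 0, 58], 100], [[-35.9, -7.7, -5.9], [0, 0, 67.6], 100], [[-35.9, -7.7, -5.9], [0, 0, 67.6], 100]])

```text
time_s: 1.1
eef_pos: [481.9, 313.2, 289.1]
ee_rot: [-0.0, 0.681, 0.732, -0.001]
force: [-0.9, -0.1, 0.5]
grip_width: 0.998
grip_force: 0.0
```

```bash
python3 - <<'E'
from rig import ctrl
from h import *
go((480,315,290),4.4)
c=ctrl.capture("wrist");np.savez("w1.npz",**c);cv2.imwrite("pics/w1.png",c["img"][:,:,::-1]);print(c["fx"],c["extrinsics"].round(3))
E
```

```text
t 1.1 pos [481.9 313.2 289.1] grip 0.998 F [-0.9 -0.1  0.5]
shift cm [ 0.19 -0.18 -0.09] rot [-0.09  0.05 -0.29]
347.78974366097026 [[ 9.97000e-01  7.00000e-02  1.80000e-02  4.78531e+02]
 [ 7.20000e-02 -9.58000e-01 -2.78000e-01  3.82902e+02]
 [-2.00000e-03  2.78000e-01 -9.61000e-01  4.31230e+02]
 [ 0.00000e+00  0.00000e+00  0.00000e+00  1.00000e+00]]
```

View pics/w1.png

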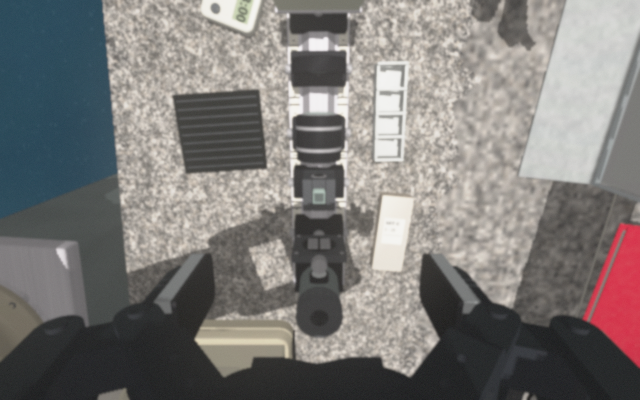

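The wrist view has the screen at the top and the lamp top at (319,308). From the lamp come the slit (319,242), cell (319,196), condenser (319,137) and lens (319,68). The mat's corners are (174,95), (259,90), (266,167) and (186,172).

```bash
python3 - <<'E'
from h import *
c=load("w1.npz")
im=c["img"][0:300,160:420,::-1]
cv2.imwrite("pics/w1c.png",cv2.resize(im,None,fx=2,fy=2,interpolation=cv2.INTER_CUBIC))
for n,u,v,z in(("lamp",319,308,114),("cell",319,196,94),("condtop",319,137,97),("mat",221,131,3)):print(n,p2w(c,u,v,z).round(1))
E
```

```text
lamp [495.8 169.8 114. ]
cell [487.2 285.8  94. ]
condtop [482.8 345.1  97. ]
mat [364.6 333.    3. ]
```

View pics/w1c.png

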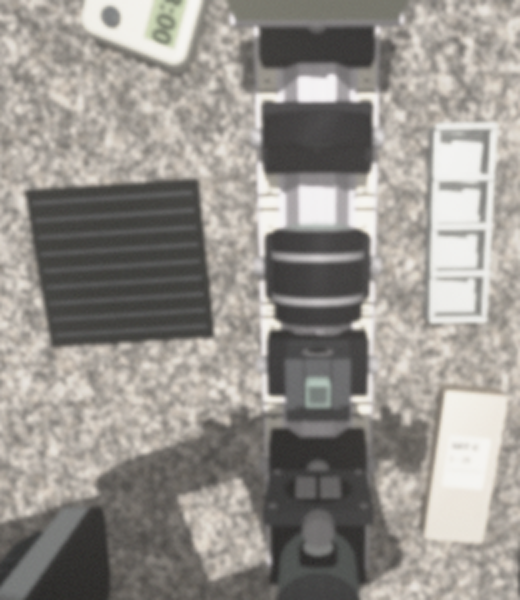

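```bash
python3 - <<'E'
from h import *
c=load("w1.npz")
f=lambda x,y,z:p2w(c,160+x/2,y/2,z)
L=lambda n,p:print(n,p.round(1))
L("eL",f(257,200,6));L("eR",f(377,200,6))
for n,y in(("b220",201.5),("b156",316.5),("b92",410)):L(n,f(318,y,6))
L("celltop",f(318,392,94));L("blk",f(318,370,86));L("lamp",p2w(c,319,308,114))
L("lens saddle top back edge",f(317,170,38))
L("cond sad",f(317,326,38));L("cell sad far",f(317,333,38))
L("slit jaw front top",f(318,476,80)); L("mic",f(318,514,119))
for p in((28,192),(197,181),(212,334),(52,345)):L("mat",f(*p,3))
E
```

```text
eL [444.9 375.3   6. ]
eR [515.5 380.4   6. ]
b220 [480.8 377.    6. ]
b156 [485.9 308.8   6. ]
b92 [490.4 248.5   6. ]
celltop [487.2 285.8  94. ]
blk [486.6 295.2  86. ]
lamp [495.8 169.8 114. ]
lens saddle top back edge [478.9 393.8  38. ]
cond sad [485.2 308.9  38. ]
cell sad far [485.5 304.8  38. ]
slit jaw front top [491.1 234.3  80. ]
mic [491.2 230.6 119. ]
mat [309.2 370.    3. ]
mat [408.9 383.5   3. ]
mat [420.6 292.4   3. ]
mat [320.4 278.1   3. ]
```

>>> step_arm(increments=[[[1.0, 0.2, 3], [0, 0, 0], 100], [[2.0, 0.4, 6], [0, 0, 0], 100], [[2.8, 0.4, 9], [0, 0, 0], 100], [[2.8, 0.4, 10], [0, 0, 0], 100], [[2.8, 0.4, 10], [0, 0, 0], 100]])

```text
time_s: 1.78
eef_pos: [481.2, 343.7, 190.6]
ee_rot: [-0.0, 0.679, 0.734, -0.0]
force: [0.0, -0.8, 0.4]
grip_width: 1.002
grip_force: 0.0
```

```bash
python3 - <<'E'
from rig import ctrl
from h import *
go((487,285,190),4.2)
c=ctrl.capture("wrist");np.savez("w2.npz",**c);cv2.imwrite("pics/w2.png",cv2.resize(c["img"][0:330,120:520,::-1],None,fx=1.8,fy=1.8,interpolation=cv2.INTER_CUBIC))
E
```

```text
t 1.775 pos [481.2 343.7 190.6] grip 1.002 F [ 0.  -0.8  0.4]
shift cm [-5.9   0.12  0.06] rot [-0.01  0.01  0.28]
```

View pics/w2.png

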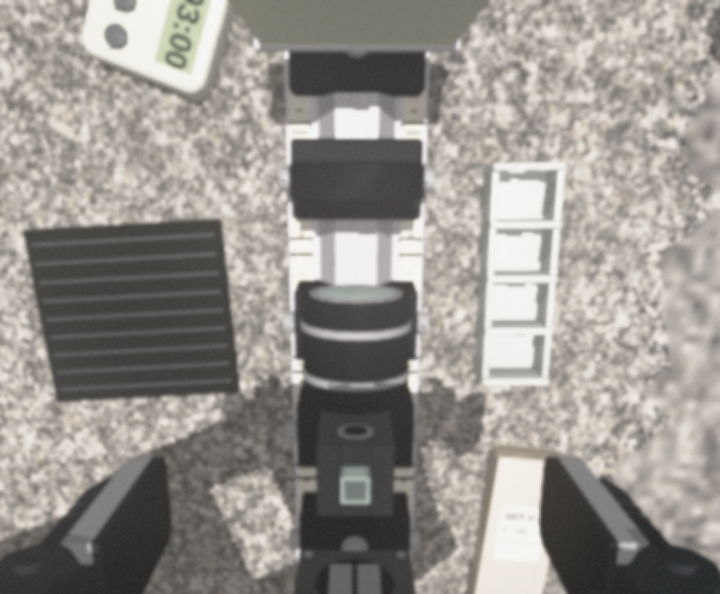

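Here the camera looks down on the rail. The station-line pairs are at crop rows about 131, 245, 372 and 481. The condenser spans rows 285-385, the lens is at about 180 and the glass cell at (355,487).

```bash
python3 - <<'E'
from h import *
c=load("w2.npz")
f=lambda x,y,z:p2w(c,120+x/1.8,y/1.8,z)
L=lambda n,x,y,z:print(n,f(x,y,z).round(1))
L("l280",356,131,6);L("b220",356,245,6);L("b156",356,372,6);L("b92",356,481,6)
L("celltop",355,484,94);L("cellblk near edge",356,412,86);L("cellblk near back",356,516,86)
L("cond near face top",356,290,97);L("cond far",356,387,97);L("ring1",356,335,97)
L("lens top near",356,142,101);L("lens sad near",356,219,38)
L("lensring top far",356,175,101);L("slit near top",356,550,102)
L("screen top near edge",356,46,122)
E
```

```text
l280 [476.3 432.9   6. ]
b220 [480.8 377.3   6. ]
b156 [486.3 308.5   6. ]
b92 [491.6 242.6   6. ]
celltop [487.4 287.1  94. ]
cellblk near edge [485.5 316.5  86. ]
cellblk near back [489.4 267.3  86. ]
cond near face top [481.1 370.4  97. ]
cond far [484.2 331.4  97. ]
ring1 [482.5 352.7  97. ]
lens top near [476.8 423.5 101. ]
lens sad near [479.5 392.7  38. ]
lensring top far [477.7 412.4 101. ]
slit near top [489.9 260.6 102. ]
screen top near edge [474.6 450.5 122. ]
```

```bash
cat >> h.py <<'E'
th=np.radians(4.2);O=np.array([485.9,311.5]);B=np.array([-np.sin(th),np.cos(th)]);X=np.array([np.cos(th),np.sin(th)])
def ortho(c,z,s0=-40,s1=320,w=40,k=2.2):
    """orthophoto at height z: columns s (mm from lamp), rows rail x from +w to -w"""
    s=np.arange(s0,s1,1/k);x=np.arange(w,-w,-1/k);S,Xx=np.meshgrid(s,x)
    P=np.dstack([O[0]+B[0]*(S-156)+X[0]*Xx,O[1]+B[1]*(S-156)+X[1]*Xx,np.full_like(S,z)])
    u,v=w2p(c,P);return cv2.remap(c["img"],u.astype(np.float32),v.astype(np.float32),cv2.INTER_CUBIC)[:,:,::-1].copy(),s
def railpt(s,x=0): return O+B*(s-156)+X*x
E
python3 - <<'E'
from h import *
out=[]
for f in("w1","w2","top0"):
    im,s=ortho(load(f+".npz"),6)
    for a in(32,92,96,152,160,216,220,224,280):
        cv2.line(im,(int((a+40)*2.2),0),(int((a+40)*2.2),8),(0,0,255),1)
    out.append(im)
cv2.imwrite("pics/orth.png",np.vstack(out))
E
```

```text
(no output)
```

View pics/orth.png

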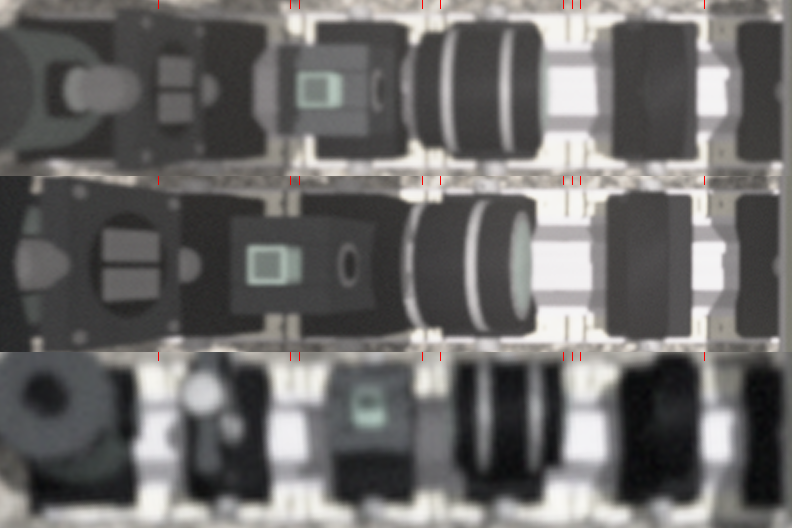

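```bash
python3 -c "
from h import *
p=railpt(130.5);print(p);go((*p,50),4.2)"
```

```text
[487.76757403 286.06848083]
t 1.825 pos [481.6 343.7 191.4] grip 0.998 F [ 0.8 -0.1  0.5]
shift cm [-5.8   0.15 14.14] rot [ 0.07 -0.02  0.26]
```

>>> step_arm(increments=[[[-3, 0.1, 0], [0, 0, 0.2], 100], [[-5.8, 0.15, 1], [0, 0, 0.2], 100], [[-5.8, 0.15, 4], [0, 0, 0.2], 100], [[-5.8, 0.15, 8], [0, 0, 0.2], 100], [[-5.8, 0.15, 11.5], [0, 0, 0.2], 100], [[-5.8, 0.15, 14], [0, 0, 0.2], 100], [[-5.8, 0.15, 14.1], [0, 0, 0.2], 100], [[-5.8, 0.15, 14.1], [0, 0, 0.2], 80]])

```text
time_s: 2.82
eef_pos: [488.5, 286.1, 51.0]
ee_rot: [0.001, 0.681, 0.733, 0.001]
force: [0.1, -0.5, 0.8]
grip_width: 0.818
grip_force: 0.0
```

>>> step_arm(increments=[[[0, 0, 0], [0, 0, 0], 40], [[0, 0, 0], [0, 0, 0], 20], [[0, 0, 0], [0, 0, 0], 20], [[0, 0, 0], [0, 0, 0], 20], [[0, 0, 0], [0, 0, 0], 20], [[0, 0, 0], [0, 0, 0], 20]], squeeze=50)

```text
time_s: 3.58
eef_pos: [487.9, 286.0, 50.1]
ee_rot: [0.0, 0.681, 0.733, 0.0]
force: [-0.9, -1.0, 7.2]
grip_width: 0.395
grip_force: 51.7
```

>>> step_arm(increments=[[[0, 0, -1], [0, 0, 0], 20], [[0, 0, -2.5], [0, 0, 0], 20], [[0, 0, -4.5], [0, 0, 0], 20], [[1, -3, -4.5], [0, 0, 0], 20], [[2.5, -6, -4.5], [0, 0, 0], 20], [[4, -9, -4.5], [0, 0, 0], 20], [[5.3, -11.9, -4.5], [0, 0, 0], 20], [[5.3, -11.9, -4.5], [0, 0, 0], 20]])

```text
time_s: 4.58
eef_pos: [363.6, 330.5, 95.1]
ee_rot: [-0.0, 0.68, 0.733, 0.0]
force: [0.5, -0.2, -3.0]
grip_width: 0.393
grip_force: 51.1
```

>>> step_arm(increments=[[[0, 0, 1.5], [0, 0, 0], 20], [[0, 0, 3], [0, 0, 0], 20], [[0, 0, 4.2], [0, 0, 0], 20], [[0, 0, 4.7], [0, 0, 0], 20], [[0, 0, 5.0], [0, 0, 0], 20], [[0, 0, 5.0], [0, 0, 0], 20]])

```text
time_s: 5.32
eef_pos: [365.1, 330.0, 45.2]
ee_rot: [0.0, 0.681, 0.733, 0.0]
force: [-4.0, -2.0, 8.6]
grip_width: 0.394
grip_force: 52.5
```

>>> step_arm(increments=[[[0, 0, 0], [0, 0, 0], 50], [[0, 0, 0], [0, 0, 0], 100], [[0, 0, 0], [0, 0, 0], 100], [[0, 0, -3], [0, 0, 0], 100], [[0, 0, -8], [0, 0, 0], 100], [[0, 0, -14], [0, 0, 0], 100], [[-2, 2, -15.5], [0, 0, 0], 100], [[-5, 5, -15.5], [0, 0, 0], 100]])

```text
time_s: 6.32
eef_pos: [419.3, 283.9, 201.0]
ee_rot: [0.001, 0.68, 0.733, 0.002]
force: [0.7, 0.5, -0.1]
grip_width: 1.003
grip_force: 0.0
```

```bash
python3 -c "
from h import *
p=railpt(85);print(p);go((*p,200),4.2)"
```

```text
[491.099912   240.69067212]
t 6.325 pos [419.3 283.9 201. ] grip 1.003 F [ 0.7  0.5 -0.1]
shift cm [-4.85  6.83  0.12] rot [ 0.19 -0.06  0.13]
```

>>> step_arm(increments=[[[-2.4, 3.4, 0], [0, 0, 0], 100], [[-4.9, 6.8, 0], [0, 0, 0], 100], [[-4.9, 6.8, 0], [0, 0, 0], 100], [[-4.9, 6.8, 0], [0, 0, 0], 100]])

```text
time_s: 6.82
eef_pos: [489.5, 240.1, 199.1]
ee_rot: [-0.0, 0.681, 0.733, -0.0]
force: [-0.4, -0.1, -0.3]
grip_width: 0.999
grip_force: 0.0
```

```bash
python3 - <<'E'
from rig import ctrl
from h import *
c=ctrl.capture("wrist");np.savez("w3.npz",**c)
t=ctrl.capture("top");np.savez("t3.npz",**t)
a,_=ortho(c,38);b,_=ortho(c,102);d,_=ortho(c,6)
im=np.vstack([d,a,b])
for m in(32,60,88,96,124,152,160,188): cv2.line(im,(int((m+40)*2.2),0),(int((m+40)*2.2),528),(0,0,255) if m in(60,124,188) else (0,200,0),1)
cv2.imwrite("pics/o3.png",im)
go((0,0,0),4.2)
E
```

```text
t 6.925 pos [489.2 240.5 199.4] grip 1.001 F [-0.2  0.9  0.5]
shift cm [-20.33 -50.58  19.94] rot [-0.01 -0.01  0.08]
```

View pics/o3.png

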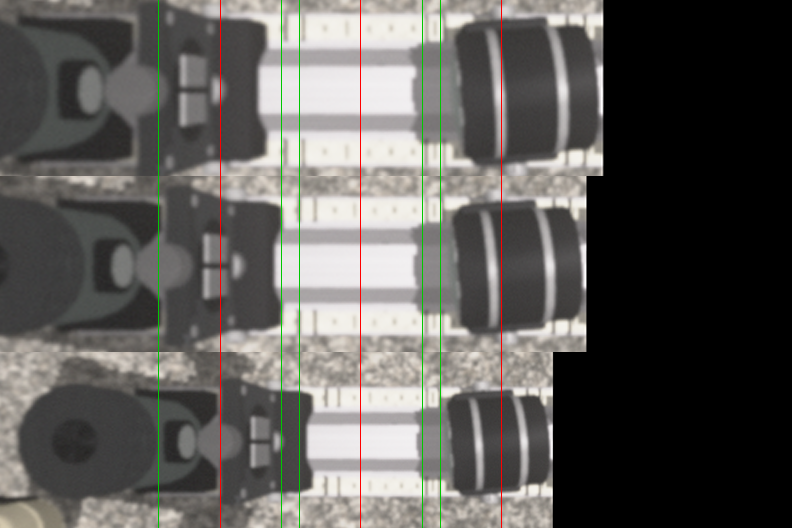

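```bash
python3 -c "
from h import *
p=railpt(67);print(p);go((*p,60),4.2)"
```

```text
[492.41819954 222.73901153]
t 6.925 pos [489.2 240.5 199.4] grip 1.001 F [-0.2  0.9  0.5]
shift cm [-1.79  0.19 13.94] rot [-0.01 -0.01  0.08]
```

>>> step_arm(increments=[[[-1.8, 0.15, 0], [0, 0, 0], 100], [[-1.8, 0.15, 3], [0, 0, 0], 100], [[-1.8, 0.15, 7], [0, 0, 0], 100], [[-1.8, 0.15, 11], [0, 0, 0], 100], [[-1.8, 0.15, 13.5], [0, 0, 0], 100], [[-1.8, 0.15, 13.9], [0, 0, 0], 100], [[-1.8, 0.15, 13.9], [0, 0, 0], 70], [[-1.8, 0.15, 13.9], [0, 0, 0], 50]])

```text
time_s: 7.92
eef_pos: [493.2, 222.1, 61.9]
ee_rot: [0.0, 0.681, 0.733, 0.001]
force: [-1.5, -0.9, 3.1]
grip_width: 0.674
grip_force: 52.3
```

>>> step_arm(increments=[[[0, 0, 0], [0, 0, 0], 45], [[0, 0, 0], [0, 0, 0], 45], [[0, 0, 0], [0, 0, 0], 45], [[0, 0, -1], [0, 0, 0], 45], [[0, 0, -3], [0, 0, 0], 45], [[0, 0, -4.5], [0, 0, 0], 45], [[0, 0, -4.5], [0, 0, 0], 45]])

```text
time_s: 8.8
eef_pos: [493.4, 222.2, 106.5]
ee_rot: [0.001, 0.681, 0.733, 0.001]
force: [-0.4, -0.1, -3.1]
grip_width: 0.673
grip_force: 54.0
```

>>> step_arm(increments=[[[2, 0, 0], [0, 0, 0], 45], [[4, 0, 0], [0, 0, 0], 45], [[5.7, 0, 0], [0, 0, 0], 45], [[5.7, 0, 0.5], [0, 0, 0], 45], [[5.7, 0, 2], [0, 0, 0], 45], [[5.7, 0, 3.4], [0, 0, 0], 45], [[5.7, 0, 4.3], [0, 0, 0], 45], [[5.7, 0, 4.5], [0, 0, 0], 45]])

```text
time_s: 9.8
eef_pos: [488.1, 278.6, 61.1]
ee_rot: [-0.0, 0.681, 0.733, -0.001]
force: [-11.5, -4.7, 24.5]
grip_width: 0.671
grip_force: 52.2
```

>>> step_arm(increments=[[[0, 0, 0], [0, 0, 0], 45]])

```text
time_s: 9.93
eef_pos: [488.4, 278.7, 61.1]
ee_rot: [-0.0, 0.681, 0.733, -0.0]
force: [-5.6, -1.4, 10.0]
grip_width: 0.669
grip_force: 51.2
```

>>> step_arm(increments=[[[0, 0, 0], [0, 0, 0], 70], [[0, 0, 0], [0, 0, 0], 100], [[0, 0, 0], [0, 0, 0], 100], [[0, 0, -4], [0, 0, 0], 100], [[0, 0, -9], [0, 0, 0], 100], [[0, 0, -13], [0, 0, 0], 100], [[3, 0, -13], [0, 0, 0], 100], [[6.3, 0, -13], [0, 0, 0], 100]])

```text
time_s: 10.92
eef_pos: [484.2, 342.3, 190.8]
ee_rot: [0.0, 0.681, 0.732, 0.001]
force: [-0.1, 0.3, 0.4]
grip_width: 0.997
grip_force: 0.0
```

>>> step_arm(increments=[[[0, 0, 0], [0, 0, 0], 100], [[0, 0, 0], [0, 0, 0], 100]])

```text
time_s: 11.18
eef_pos: [484.0, 341.2, 190.0]
ee_rot: [0.0, 0.681, 0.733, -0.0]
force: [-0.2, 0.5, 0.5]
grip_width: 1.0
grip_force: 0.0
```

```bash
python3 - <<'E'
from rig import ctrl
from h import *
c=ctrl.capture("wrist");np.savez("w4.npz",**c)
t=ctrl.capture("top");np.savez("t4.npz",**t)
a,_=ortho(c,38);e,_=ortho(t,38);d,_=ortho(c,6)
im=np.vstack([d,a,e])
for m in(60,124,188,252): cv2.line(im,(int((m+40)*2.2),0),(int((m+40)*2.2),528),(0,0,255),1)
cv2.imwrite("pics/o4.png",im)
p=railpt(188);print(p);go((*p,55),4.2)
E
```

```text
[483.55637769 343.41406327]
t 11.275 pos [484.1 341.  190.2] grip 1.001 F [ 0.2 -0.3  0.1]
shift cm [ 0.25 -0.04 13.52] rot [-0.01  0.01 -0.03]
```

View pics/o4.png

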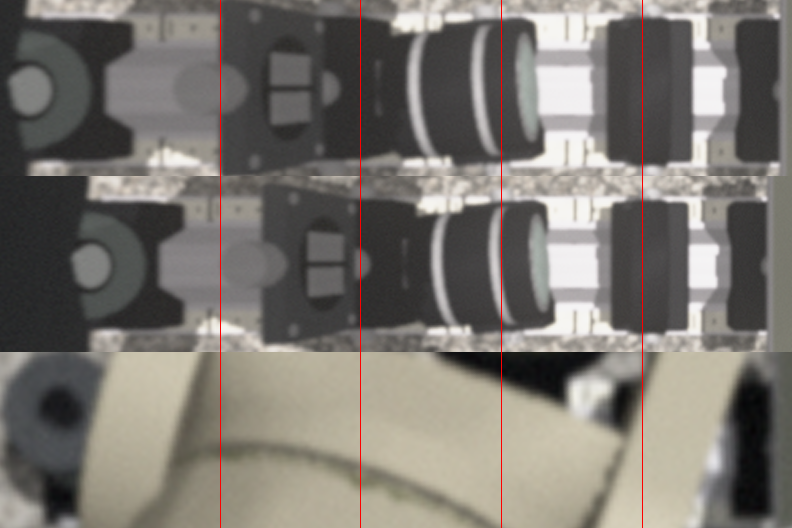

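>>> step_arm(increments=[[[0.15, 0, 3], [0, 0, 0], 100], [[0.15, 0, 7], [0, 0, 0], 100], [[0.15, 0, 11], [0, 0, 0], 100], [[0.15, 0, 13.4], [0, 0, 0], 100], [[0.15, 0, 13.8], [0, 0, 0], 100], [[0.15, 0, 13.8], [0, 0, 0], 60], [[0.15, 0, 13.8], [0, 0, 0], 35], [[0.15, 0, 13.8], [0, 0, 0], 35]], squeeze=60)

```text
time_s: 12.28
eef_pos: [484.4, 343.5, 53.9]
ee_rot: [0.0, 0.681, 0.733, 0.001]
force: [-1.2, -1.8, 6.4]
grip_width: 0.524
grip_force: 59.5
```

>>> step_arm(increments=[[[0, 0, 0], [0, 0, 0], 35], [[0, 0, 0], [0, 0, 0], 35], [[0, 0, -1], [0, 0, 0], 35], [[0, 0, -4], [0, 0, 0], 35], [[0, 0, -8], [0, 0, 0], 35], [[0, 0, -12.5], [0, 0, 0], 35], [[0, 0, -13.5], [0, 0, 0], 35], [[0, 0, -13.5], [0, 0, 0], 35]])

```text
time_s: 13.28
eef_pos: [483.6, 343.1, 186.8]
ee_rot: [-0.0, 0.681, 0.733, -0.0]
force: [0.1, 0.5, -3.8]
grip_width: 0.525
grip_force: 61.2
```

>>> step_arm(increments=[[[-3, 0, 0], [0, 0, 0], 35], [[-7, 0, 0], [0, 0, 0], 35], [[-11, 0, 0], [0, 0, 0], 35], [[-12.6, 0, 0], [0, 0, 0], 35], [[-12.6, 0, 1], [0, 0, 0], 35], [[-12.6, 0, 4], [0, 0, 0], 35], [[-12.6, 0, 8], [0, 0, 0], 35], [[-12.6, 0, 9.5], [0, 0, 0], 35]])

```text
time_s: 14.28
eef_pos: [491.5, 218.3, 89.4]
ee_rot: [-0.002, 0.68, 0.733, -0.002]
force: [0.4, -0.1, -1.6]
grip_width: 0.516
grip_force: 61.2
```

```bash
python3 -c "
from h import *
p=railpt(61.5);print(p);go((*p,53),4.2)"
```

```text
[492.82100963 217.2537819 ]
t 14.275 pos [491.5 218.3  89.4] grip 0.516 F [ 0.4 -0.1 -1.6]
shift cm [-0.11  0.15  3.64] rot [-0.28  0.02  0.08]
```

>>> step_arm(increments=[[[0, 0.08, 1], [0, 0, 0], 35], [[0, 0.08, 2], [0, 0, 0], 35], [[0, 0.08, 3], [0, 0, 0], 35], [[0, 0.08, 3.7], [0, 0, 0], 35], [[0, 0.08, 4.0], [0, 0, 0], 35], [[0, 0.08, 4.0], [0, 0, 0], 35]])

```text
time_s: 15.02
eef_pos: [494.1, 217.6, 53.8]
ee_rot: [0.0, 0.681, 0.733, 0.0]
force: [-6.5, -2.7, 11.8]
grip_width: 0.52
grip_force: 62.7
```

>>> step_arm(increments=[[[0, 0, 0], [0, 0, 0], 70], [[0, 0, 0], [0, 0, 0], 100], [[0, 0, 0], [0, 0, 0], 100], [[0, 0, -3], [0, 0, 0], 100], [[0, 0, -8], [0, 0, 0], 100], [[0, 0, -13], [0, 0, 0], 100], [[4, 0, -14], [0, 0, 0], 100], [[9, 0, -14], [0, 0, 0], 100]])

```text
time_s: 16.02
eef_pos: [487.9, 308.1, 193.7]
ee_rot: [0.001, 0.681, 0.732, 0.001]
force: [1.4, -0.6, 0.3]
grip_width: 1.002
grip_force: 0.0
```

>>> step_arm(increments=[[[4, 0, 0], [0, 0, 0], 100], [[9, 0, 0], [0, 0, 0], 100], [[10.4, 0, 0], [0, 0, 0], 100], [[10.4, 0, 0], [0, 0, 0], 100]])

```text
time_s: 16.52
eef_pos: [479.5, 411.2, 191.9]
ee_rot: [0.0, 0.68, 0.733, -0.0]
force: [0.3, -0.6, -0.0]
grip_width: 0.996
grip_force: 0.0
```

```bash
python3 -c "
from h import *
p=railpt(255.5);print(p);go((*p,52),4.2)"
```

```text
[478.61279939 410.73279048]
t 16.525 pos [479.5 411.2 191.9] grip 0.996 F [ 0.3 -0.6 -0. ]
shift cm [-0.03 -0.08 13.99] rot [-0.02  0.03  0.08]
```

>>> step_arm(increments=[[[0, 0, 4], [0, 0, 0], 100], [[0, 0, 8], [0, 0, 0], 100], [[0, 0, 12], [0, 0, 0], 100], [[0, 0, 13.8], [0, 0, 0], 100], [[0, 0, 14], [0, 0, 0], 100], [[0, 0, 14], [0, 0, 0], 70], [[0, 0, 14], [0, 0, 0], 45], [[0, 0, 14], [0, 0, 0], 45]], squeeze=50)

```text
time_s: 17.52
eef_pos: [480.1, 411.5, 54.1]
ee_rot: [0.0, 0.681, 0.733, 0.001]
force: [-2.0, -1.8, 5.6]
grip_width: 0.611
grip_force: 51.4
```

>>> step_arm(increments=[[[0, 0, 0], [0, 0, 0], 45], [[0, 0, -1], [0, 0, 0], 45], [[0, 0, -3], [0, 0, 0], 45], [[0, 0, -4.5], [0, 0, 0], 45], [[0, 0, -4.5], [0, 0, 0], 45]])

```text
time_s: 18.15
eef_pos: [480.1, 411.4, 98.8]
ee_rot: [0.0, 0.681, 0.733, 0.001]
force: [-0.1, -0.5, -2.3]
grip_width: 0.611
grip_force: 52.7
```

>>> step_arm(increments=[[[-2, 0, 0], [0, 0, 0], 45], [[-5, 0, 0], [0, 0, 0], 45], [[-6.75, 0, 0], [0, 0, 0], 45], [[-6.75, 0, 0.5], [0, 0, 0], 45], [[-6.75, 0, 2], [0, 0, 0], 45], [[-6.75, 0, 3.4], [0, 0, 0], 45], [[-6.75, 0, 4.3], [0, 0, 0], 45], [[-6.75, 0, 4.5], [0, 0, 0], 45]])

```text
time_s: 19.15
eef_pos: [484.8, 344.5, 54.0]
ee_rot: [0.0, 0.68, 0.733, 0.001]
force: [-8.8, -4.4, 26.4]
grip_width: 0.607
grip_force: 55.5
```

>>> step_arm(increments=[[[0, 0, 0], [0, 0, 0], 45]])

```text
time_s: 19.27
eef_pos: [484.8, 344.4, 54.1]
ee_rot: [0.0, 0.68, 0.733, 0.001]
force: [-6.7, -2.0, 16.0]
grip_width: 0.606
grip_force: 54.5
```

>>> step_arm(increments=[[[0, 0, 0], [0, 0, 0], 70], [[0, 0, 0], [0, 0, 0], 100], [[0, 0, 0], [0, 0, 0], 100], [[0, 0, -3], [0, 0, 0], 100], [[0, 0, -8], [0, 0, 0], 100], [[0, 0, -12], [0, 0, 0], 100], [[0, -4, -12], [0, 0, 0], 100], [[0, -9, -12], [0, 0, 0], 100]])

```text
time_s: 20.27
eef_pos: [394.1, 336.9, 172.2]
ee_rot: [0.0, 0.681, 0.732, 0.0]
force: [0.4, 0.7, 0.6]
grip_width: 0.998
grip_force: 0.0
```

```bash
python3 -c "
from h import *
go((365,330,45.5),4.2)"
```

```text
t 20.275 pos [394.1 336.9 172.2] grip 0.998 F [0.4 0.7 0.6]
shift cm [-0.48 -2.96 12.67] rot [ 0.03 -0.02 -0.03]
```

>>> step_arm(increments=[[[-0.5, -2.95, 0], [0, 0, 0], 100], [[-0.5, -2.95, 4], [0, 0, 0], 100], [[-0.5, -2.95, 8], [0, 0, 0], 100], [[-0.5, -2.95, 11.5], [0, 0, 0], 100], [[-0.5, -2.95, 12.6], [0, 0, 0], 100], [[-0.5, -2.95, 12.6], [0, 0, 0], 60], [[-0.5, -2.95, 12.6], [0, 0, 0], 20], [[-0.5, -2.95, 12.6], [0, 0, 0], 20]])

```text
time_s: 21.28
eef_pos: [366.3, 330.3, 47.4]
ee_rot: [0.0, 0.681, 0.733, 0.001]
force: [-1.4, -0.4, 8.8]
grip_width: 0.391
grip_force: 49.5
```

>>> step_arm(increments=[[[0, 0, 0], [0, 0, 0], 20], [[0, 0, 0], [0, 0, 0], 20], [[0, 0, 0], [0, 0, 0], 20], [[0, 0, -1], [0, 0, 0], 20], [[0, 0, -3], [0, 0, 0], 20], [[0, 0, -5], [0, 0, 0], 20], [[0, 0, -5], [0, 0, 0], 20]])

```text
time_s: 22.15
eef_pos: [366.3, 330.3, 97.6]
ee_rot: [0.0, 0.681, 0.733, 0.001]
force: [0.5, -0.0, -3.8]
grip_width: 0.392
grip_force: 50.6
```

```bash
python3 -c "
from h import *
p=railpt(252);print(p);go((*p,95),4.2)"
```

```text
[478.86913308 407.24218981]
t 22.15 pos [366.3 330.3  97.6] grip 0.392 F [ 0.5 -0.  -3.8]
shift cm [ 6.84 11.79  0.3 ] rot [ 0.15 -0.07  0.02]
```

>>> step_arm(increments=[[[1, 3, 0], [0, 0, 0], 20], [[3, 6, 0], [0, 0, 0], 20], [[5, 9, 0], [0, 0, 0], 20], [[6.8, 11.85, 0], [0, 0, 0], 20], [[6.8, 11.85, 0], [0, 0, 0], 20], [[6.8, 11.85, 1], [0, 0, 0], 20], [[6.8, 11.85, 2.2], [0, 0, 0], 20], [[6.8, 11.85, 2.2], [0, 0, 0], 20]])

```text
time_s: 23.15
eef_pos: [478.0, 405.9, 72.8]
ee_rot: [-0.0, 0.681, 0.733, -0.001]
force: [0.7, 0.1, -2.5]
grip_width: 0.392
grip_force: 51.2
```

>>> step_arm(increments=[[[0, 0, 1], [0, 0, 0], 20], [[0, 0, 1.8], [0, 0, 0], 20], [[0, 0, 2.3], [0, 0, 0], 20], [[0, 0, 2.4], [0, 0, 0], 20], [[0, 0, 2.4], [0, 0, 0], 20]])

```text
time_s: 23.78
eef_pos: [478.8, 406.4, 52.5]
ee_rot: [0.0, 0.68, 0.733, -0.0]
force: [-7.5, -5.6, 16.4]
grip_width: 0.388
grip_force: 53.9
```

Seated. I'll release, back off and take a look.

>>> step_arm(increments=[[[0, 0, 0], [0, 0, 0], 70], [[0, 0, 0], [0, 0, 0], 100], [[0, 0, 0], [0, 0, 0], 100], [[0, 0, -4], [0, 0, 0], 100], [[0, 0, -9], [0, 0, 0], 100], [[0, 0, -15], [0, 0, 0], 100], [[-4, 0, -19], [0, 0, 0], 100], [[-9, 0, -23], [0, 0, 0], 100]])

```text
time_s: 24.78
eef_pos: [485.3, 317.3, 280.6]
ee_rot: [0.0, 0.68, 0.733, 0.0]
force: [0.5, -0.4, 1.1]
grip_width: 0.998
grip_force: 0.0
```

>>> step_arm(increments=[[[0, -5, 0], [0, 0, 0], 100], [[0, -10, 0], [0, 0, 0], 100], [[0, -15, 0], [0, 0, 0], 100], [[0, -15, 0], [0, 0, 0], 100]])

```text
time_s: 25.28
eef_pos: [333.7, 306.9, 280.0]
ee_rot: [0.0, 0.68, 0.733, 0.0]
force: [0.7, -0.5, 0.6]
grip_width: 0.999
grip_force: 0.0
```

```bash
python3 - <<'E'
from rig import ctrl
from h import *
c=ctrl.capture("wrist");t=ctrl.capture("top");sc=ctrl.capture("scene")
a,_=ortho(c,38);b,_=ortho(t,38)
im=np.vstack([a,b,np.zeros((0,a.shape[1],3),np.uint8)])
for m in(60,124,188,252): cv2.line(im,(int((m+40)*2.2),0),(int((m+40)*2.2),352),(0,0,255),1)
s2=cv2.resize(sc["img"][150:260,200:400,::-1],(432,238),interpolation=cv2.INTER_CUBIC)
im=np.vstack([im,np.hstack([s2,np.zeros((238,im.shape[1]-432,3),np.uint8)])])
cv2.imwrite("pics/fin.png",im);go((0,0,0),4.2)
E
```

```text
t 25.425 pos [336.6 307.  279.5] grip 1.0 F [ 0.  -0.4 -0.4]
shift cm [-28.15 -35.84  27.92] rot [ 0.03 -0.01  0.01]
```

View pics/fin.png

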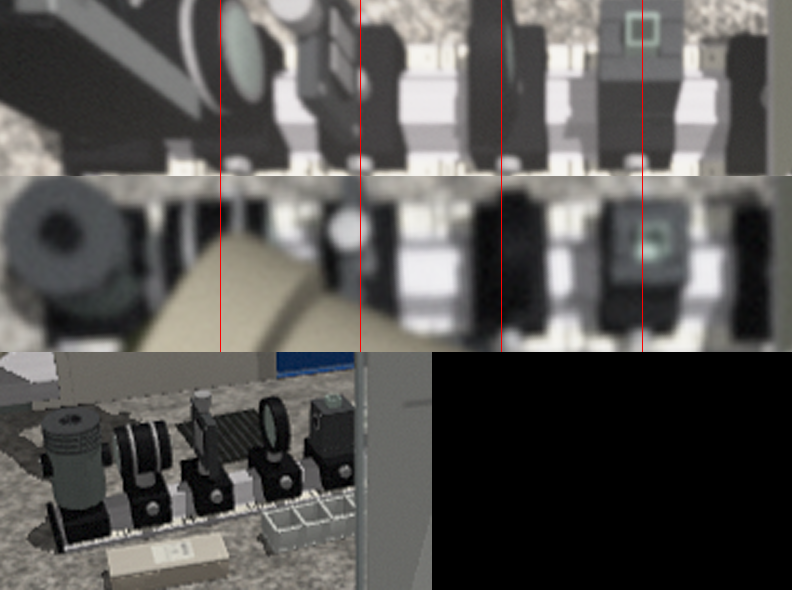

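The final view shows condenser, slit, lens and cell holder from the lamp on, at about s = 62, 121, 191 and 252 mm against 60, 124, 188 and 252. All are upright and seated, so I'm handing it in.

```bash
python3 -c "
from rig import ctrl
print(ctrl.finish_job())"
```

```text
the job is handed in; nothing more can be done
None
```

The job is handed in: from the lamp on, the rail now holds the condenser, slit, collimating lens and cell holder, each seated upright and released within about 4 mm of its station by my last camera check; the hand-in gave no verdict.

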